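Set the tote divider and pack a pot lid and a ladle

TASK

The loose lid and the ladle lying in front of the blue tote are to travel in it, but its divider stands near the middle and the ladle fits in neither half. First slide the divider towards the end of the tote beside which the open pot stands, just so far that the lid will lie flat in the short compartment at the pot's end and the ladle in the long compartment at the bottle's end; then put them in, lid with its grip up and ladle lengthwise with its bowl up, both flat on the tote's floor. Leave the pot and the bottle standing where they are.

Things in the scene. Friction and masses are not known exactly. Their poses are not given: they have to be found in the camera images.
- tote: open blue plastic tote, fixed to the table. Outside 142 mm (its x) by 342 mm (its y, the length) by 60 mm high, with a rim lip 7 mm further out all round; walls and floor 6 mm thick, so inside 130 x 330 mm and 54 mm deep. Origin at the centre of its underside, on the table; z up. The divider crosses it (along its x)
- divider (a joint): position of the grey divider along the tote's +y, in m from the middle of the tote (0 = middle; travel -0.13 to 0.13). It slides with about 3 N of friction and stays where it is left. The plate is 8 mm thick (4 mm to each side of this value); compartments measured along the tote are 161 mm plus this value at the -y end and 161 mm minus it at the +y end
- divider_tab (a point): centre of the upright grip tab on top of the divider: 46 mm wide (along the tote's x), 10 mm thick (along the tote's y), 40 mm high, from 62 to 102 mm above the table; this point is at 82 mm. Pinch it across its thickness or push it
- lid_mid (a point): white round pot lid, 100 mm in diameter and 40 mm high over its grip, lying flat, grip up; a disc 8 mm thick at the edge rising to 16 mm at the middle, and on it a straight ridge to grip, 74 mm long (along this point's x), 16 mm wide (its y), its top at 40 mm. Point on the axis 20 mm above the underside; z up. About 0.16 kg
- ladle_mid (a point): ladle, 200 mm long over all, lying bowl up. Black straight handle 18 mm wide (y) and 20 mm high (z), from 100 mm behind this point to 25 mm ahead of it along x; then a short steel neck and a round steel bowl, 54 mm in diameter, 20 mm high, centred 73 mm ahead. Point at half the overall length, 10 mm above the underside; x towards the bowl, z up. About 0.14 kg
- pot: open white round pot, 132 mm in diameter, 80 mm high, standing loose beside one end of the tote (which end varies), about 290 mm from the tote's middle. Origin at the centre of its underside
- bottle: water bottle, 66 mm in diameter, 200 mm high, standing loose beside the other end of the tote. Origin at the centre of its underside
There are look-alikes about, which are no part of the job. What is shaped like the pot but red is not meant. What is shaped like the part that bears lid_mid but orange is not meant.

How it is judged (in metres and radians):
On the way:
1. the divider stands 38.5 to 61.5 mm from the tote's middle, towards the pot's end, so that the lid and the ladle each have room (((y of pot in the frame of tote above 0 m and value of joint divider between 0.0385 and 0.0615 m) or (y of pot in the frame of tote below 0 m and value of joint divider between -0.0615 and -0.0385 m))), for 0.2 s.
At the end, for the whole second after the job is handed in: Divider 37.5-62.5 mm from mid-tote towards the pot; on the floor, at rest, released: at the pot's end the lid, flat (0.1 rad), 85-120 mm from mid-tote, within 20 mm crosswise; at the other end the ladle, bowl up (0.12 rad), lengthwise (0.3 rad), 40-85 mm from mid-tote (((y of pot in the frame of tote above 0 m and value of joint divider between 0.0375 and 0.0625 m and y of lid_mid in the frame of tote between 0.085 and 0.12 m and y of ladle_mid in the frame of tote between -0.085 and -0.04 m) or (y of pot in the frame of tote below 0 m and value of joint divider between -0.0625 and -0.0375 m and y of lid_mid in the frame of tote between -0.12 and -0.085 m and y of ladle_mid in the frame of tote between 0.04 and 0.085 m)) and x of lid_mid in the frame of tote between -0.02 and 0.02 m and z of lid_mid in the frame of tote below 0.031 m and angle between lid_mid's own z axis and vertical below 0.1 rad and x of ladle_mid in the frame of tote between -0.06 and 0.06 m and z of ladle_mid in the frame of tote below 0.021 m and angle between ladle_mid's own z axis and vertical below 0.12 rad and angle between the x axis of ladle_mid and the y axis of tote, either way round below 0.3 rad and linear speed of each of lid, ladle below 0.02 m/s and contact force between the fingers and lid below 0.1 N and contact force between the fingers and ladle below 0.1 N); the robot touches nothing.
It fails at once if the pot or the bottle is pushed more than 30 mm away or tipped (distance of any of pot, bottle from where it was at the start of the episode above 0.03 m or angle between any of pot, bottle's own z axis and vertical above 0.3 rad).
It also fails if it takes over 72 s, if anything falls off the work surface, if the arm or the gripper's body presses on something with over 40 N, if the wrist force passes 120 N, or if a joint passes its speed limit or range.

ROBOT

A 7-joint arm with a two-finger parallel gripper is mounted at the origin on the work surface. World frame = base frame: x ahead of the robot, y to its left, z up, the work surface at z = 0. Lengths are in m, angles in degrees, forces in N, time in s.
With the tool pointing down it reaches from about 0.4 to 0.85 m from the base axis. Payload 10.4 kg.
Tool frame: the origin (TCP) lies between the finger pads; the fingertips stand 19 mm ahead of it and the grasp point (between the pads) is the TCP; z points along the fingers, y is the direction in which the jaws open and shut (so a half turn about z gives the same grasp; the last joint's range is limited). The gripper opens to 85 mm and grips with 20 to 120 N. Pads are 22 mm wide; open, the fingers measure 114 mm over their backs; the gripper's body (76 mm by 85 mm) begins 54 mm behind the grasp point. The pads swing forward as they close: fully open they stand 13 mm farther back than shut.
Start: joints at [-76.41, 19.034, -3.707, 83.658, 1.238, 77.344, -5.071], TCP at [0.161, 0.604, 0.25] pointing down, gripper open.
Joint ranges: [-148.97, 148.97], [-28.65, 121.19], [-84.17, 76.75], [9.2, 138.47], [-72.65, 252.65], [3.7, 117.97], [-149.18, 149.18]. Speed limits (degrees/s): [127.2, 127.2, 159.86, 159.86, 180, 180, 180].

INTERFACE

Orientations are given as a 3x3 rotation matrix whose columns are the frame's x, y, z axes.
In Python, from rig import robot gives the robot as it stands.
- The arm moves only by the shell command python3 -m creep 'ROWS' [FORCE]. ROWS is JSON, a list of rows, each a list of 7 numbers: the opening, from 0 (shut) to 1 (fully open), then the shift along the world's x, y, z in m, then the turn, a rotation vector about the world's x, y, z in degrees. In form: [[gripper, tx, ty, tz, wx, wy, wz], ...]. A call has 1 to 20 rows; each row is the pose to reach, as a shift and turn from the pose commanded when the call began; what a row does not reach only later rows make up. A row lasts 1/10 s, in which the tool goes at most 50 mm and 8.59 degrees, less where a joint would pass 70% of its speed; a pose out of reach is approached as far as the arm can. A call with a gripper value outside its range is refused whole. The fingers move at their own pace and stop on an object; FORCE is the grip in N (left out, the last holds). Time passes only in rows, so rows that repeat a pose let the fingers close. It gives the time, the measured TCP pose, the force and the opening at its end, in the units of the state.
- robot.state(): the state, without advancing time (a new reading comes with each control period).
- robot.grab_frame(name): name is "scene" or "top"; returns a dict with "color" (420x560x3 uint8, red, green, blue), "z_map" (420x560 float32, m along the optical axis (not along the pixel's ray), 0 where there is no reading), "K" (3x3 intrinsics, pixels), "view" (4x4, takes a point from world to camera coordinates). Camera axes: x right, y down, z forward; pixel columns grow to the right and rows downward; lengths in m; the calibration is good to about 2 mm. A picture is of the moment at which its call begins.
- robot.finish_job(): hands the job in, once; it reports no verdict.
Trained networks look in a picture, given as the dict that the camera call returned (one of the last four; its "shot" number tells which), for a name from the list of things; names that differ only in an ending like _2 or _b are one class to them, and where a whole thing is asked for, a point or a joint stands for the part that bears it (a point fixed in the world has none). Each returns a list of dicts, best first, with "score" (0 to 1); they miss things now and then, are a little off and sometimes report something else, mostly with a low value. They report only what shows in the picture. A call takes as long as a camera call. They do not tell look-alikes from the thing itself.
- robot.silhouettes(name, picture): "region" (420x560 bool, what is visible of it).
- robot.landmark_of(name, picture): "point" ([x, y, z] in m, in world coordinates, good to about 4 mm: a listed point, or the origin of a listed thing).
The state is a dict: "time_s": time; "joint_positions": joint angles; "dq": joint speeds; "tau": joint torques, N m; "eef_pos": TCP position; "orientation": TCP orientation; "wrist_force": force on the tool from outside, world axes, zero at the start; "wrist_torque": the same for the moment, N m; "opening": finger opening in m.
Only numpy, scipy, OpenCV 4.12 (cv2) and the standard library are available. Lean on these libraries where they do the work, as an engineer would, in place of code of your own. Each camera call takes 0.05 s, during which the arm holds its last target. There are 200 camera calls.

## Working session

There is one attempt and no reset: what is moved stays moved. The work goes in short steps, Python scripts to look and compute and a shell command to move; the robot and the scene stay as the last step left them, time stands still between calls to the robot, and variables do not carry over. Pictures are saved under pics/ and viewed, about 8 in all and at most 12, crops included, and the job is handed in when it is done.

```bash
mkdir -p pics; cat > h.py <<'E'
from rig import robot
import numpy as np, cv2
def save(f,n,crop=None,s=1):
    im=f["color"][:,:,::-1]
    if crop: im=im[crop[1]:crop[3],crop[0]:crop[2]]
    cv2.imwrite("pics/"+n,cv2.resize(im,None,fx=s,fy=s))
def world(f):
    z=f["z_map"];K=f["K"];v,u=np.indices(z.shape)
    P=np.stack([(u-K[0,2])/K[0,0]*z,(v-K[1,2])/K[1,1]*z,z,np.ones_like(z)],-1)
    W=(P@np.linalg.inv(f["view"]).T)[...,:3]; W[z==0]=np.nan; return W
def pix(f,p):
    c=f["view"]@np.r_[p,1]; q=f["K"]@c[:3]; return (q[:2]/q[2]).round().astype(int)
E
python3 - <<'E'
from h import *
np.set_printoptions(precision=4,suppress=True)
fs={n:robot.grab_frame(n) for n in("top","scene")}
cv2.imwrite("pics/top.png",cv2.resize(fs["top"]["color"][:,:,::-1],None,fx=1.4,fy=1.4)); save(fs["scene"],"scene.png",None,1.4)
for c,f in fs.items():
  for n in("tote","divider_tab","lid_mid","ladle_mid","pot","bottle"):
    for d in robot.landmark_of(n,f): print(c,n,round(d["score"],2),np.array(d["point"]),pix(f,d["point"]))
s=robot.state();print(s["time_s"],s["eef_pos"],s["orientation"],s["opening"])
E
```

```text
top tote 0.93 [0.6367 0.037  0.0034] [283 163]
top divider_tab 0.74 [0.6367 0.033  0.0842] [285 157]
top lid_mid 0.89 [ 0.4108 -0.2856  0.0182] [399 245]
top lid_mid 0.8 [ 0.2803 -0.2315  0.0219] [380 293]
top lid_mid 0.59 [ 0.4281 -0.1197  0.0242] [339 238]
top ladle_mid 0.81 [0.4244 0.1936 0.0073] [225 237]
top pot 0.75 [0.6538 0.3351 0.0033] [177 154]
top pot 0.73 [ 0.3113  0.4118 -0.0036] [145 277]
top pot 0.64 [0.4862 0.3911 0.0033] [155 214]
top bottle 0.91 [ 0.6398 -0.2634  0.0016] [390 164]
scene tote 0.71 [0.6349 0.0384 0.0021] [284 264]
scene divider_tab 0.68 [0.6378 0.0374 0.0809] [284 249]
scene lid_mid 0.93 [ 0.4114 -0.2833  0.0213] [167 186]
scene lid_mid 0.69 [ 0.4262 -0.1173  0.024 ] [228 191]
scene lid_mid 0.61 [ 0.2799 -0.2311  0.02  ] [193 152]
scene ladle_mid 0.71 [0.4264 0.1942 0.0121] [343 197]
scene pot 0.96 [0.6543 0.3321 0.0036] [405 274]
scene pot 0.59 [0.3082 0.4023 0.0001] [412 168]
scene pot 0.56 [0.4862 0.3938 0.0032] [419 218]
scene bottle 0.77 [ 0.6369 -0.2691  0.0002] [159 263]
0.7 [0.1605 0.6041 0.2504] [[-0.9664  0.2569 -0.    ]
 [ 0.2569  0.9664  0.0002]
 [ 0.      0.0002 -1.    ]] 0.08514167255045042
```

View pics/top.png

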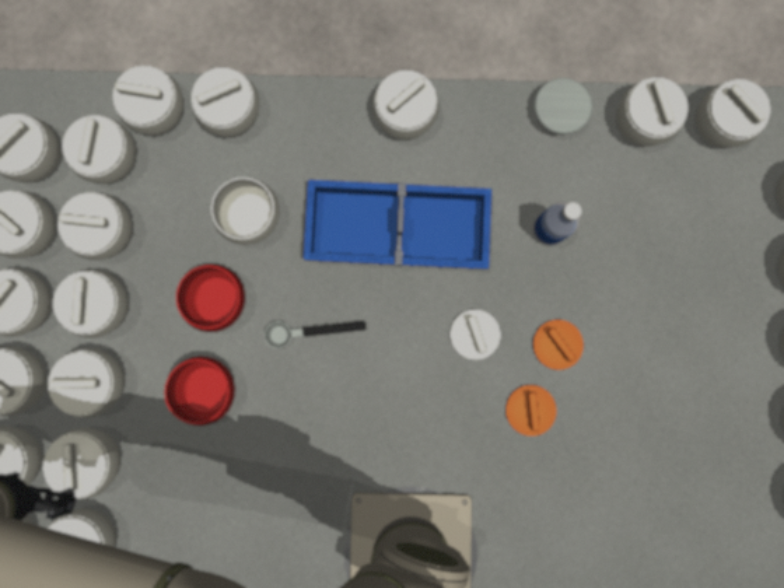

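View pics/scene.png

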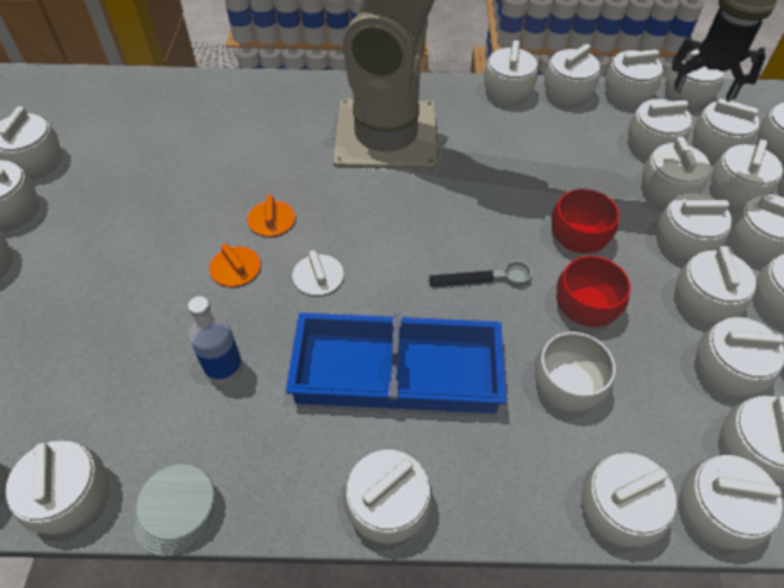

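Both views agree. In the top view (784-px scale), these could be mistaken for the targets:
- **Lids:** the white loose lid is at (475,335). Orange lids sit at (557,344) and (531,410), and there are lidded pots around the edge.
- **Pots:** the white open pot is at (243,210). Red pots sit at (210,298) and (199,390).

By the description I choose the white lid at (475,335), the white pot at (243,210), and the ladle with its bowl at (279,334) and handle running to (365,326). The divider tab is at about (400,222). The pot is at the world +y end.

```bash
cat > m.py <<'E'
from h import *
np.set_printoptions(precision=4,suppress=True)
def rect(P):
    r=cv2.minAreaRect((P[:,:2]*1000).astype(np.float32)); b=cv2.boxPoints(r)
    e=[b[1]-b[0],b[2]-b[1]]; e=e[0] if np.linalg.norm(e[0])>np.linalg.norm(e[1]) else e[1]
    return np.array(r[0]).round(1),np.array(r[1]).round(1),round(np.degrees(np.arctan2(e[1],e[0]))%180,1)
def near(W,p,r): return np.hypot(W[...,0]-p[0],W[...,1]-p[1])<r
if __name__=="__main__":
  for n in("top","scene"):
    f=robot.grab_frame(n);W=world(f);z=W[...,2];C=f["color"].astype(int)
    blue=(C[...,2]>C[...,0]+60)&near(W,(.636,.037),.25)
    print(n,"tote rim",rect(W[blue&(z>.05)&(z<.07)]),np.nanmedian(z[blue&(z>.045)]))
    tab=near(W,(.637,.035),.06)&(z>.072)&(z<.11)
    print("tab",tab.sum(),rect(W[tab]),W[tab].mean(0))
    L=near(W,(.427,-.1185),.07);print("lid",rect(W[L&(z>.006)&(z<.05)]),"ridge",rect(W[L&(z>.03)&(z<.05)]))
    H=near(W,(.425,.194),.12)&(C.max(-1)<70)&(z>.008)&(z<.04);print("handle",H.sum(),rect(W[H]),W[H].mean(0))
    A=near(W,(.425,.194),.12)&(z>.008)&(z<.04);print("ladle",rect(W[A]))
    if n=="top": save(f,"crop.png",(190,110,380,270),4)
E
python3 m.py
```

```text
top tote rim (array([635. ,  35.9]), array([355.7, 157.4]), np.float32(88.2)) 0.05894973024143013
tab 75 (array([649.9,  29.7]), array([ 9.8, 78.5]), np.float32(176.4)) [0.6328 0.0308 0.0997]
lid (array([ 426.2, -115.6]), array([134. , 124.6]), np.float32(72.6)) ridge (array([ 424.9, -122. ]), array([73.7, 16.5]), np.float32(19.8))
handle 241 (array([432.6, 156.2]), array([ 15.2, 118.9]), np.float32(97.3)) [0.4325 0.1566 0.0199]
ladle (array([422. , 192.9]), array([172. , 227.4]), np.float32(150.0))
scene tote rim (array([636.7,  36.2]), array([357.4, 160.3]), np.float32(88.3)) 0.05932367216231982
tab 104 (array([637. ,  31.8]), array([47.1,  9.4]), np.float32(1.3)) [0.6437 0.0324 0.0982]
lid (array([ 427.8, -120.7]), array([100.7,  99.8]), np.float32(84.1)) ridge (array([ 429. , -119.8]), array([75. , 16.4]), np.float32(19.6))
handle 309 (array([435.2, 157.3]), array([ 20.3, 123.3]), np.float32(96.5)) [0.4382 0.1568 0.0184]
ladle (array([435.5, 195.9]), array([ 53.3, 198.8]), np.float32(102.7))
```

View pics/crop.png

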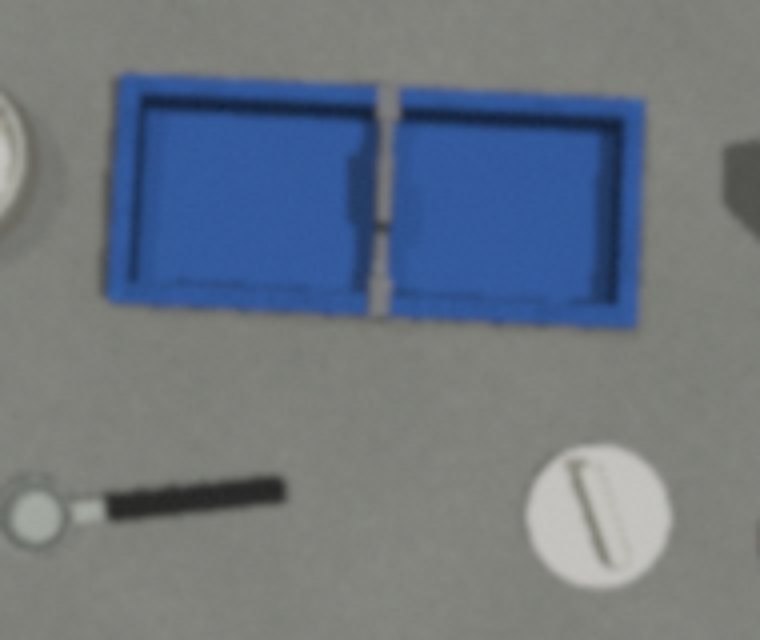

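The crop confirms the choice. The white lid is at (600,515) with its ridge running diagonally, and the ladle's bowl (38,515) points towards the pot. The divider is near mid-tote at (383,200). The tote centre is about (0.636, 0.036) with its length at 88.2°, so the tab at y≈0.032 has to go to y≈0.086. I'll move above the tab, jaws along the tote's length.

```bash
python3 -m creep '[[1,0.05,-0.06,0,0,0,3],[1,0.1,-0.12,0,0,0,6],[1,0.15,-0.18,0,0,0,9],[1,0.2,-0.24,0,0,0,13.1],[1,0.25,-0.3,0,0,0,13.1],[1,0.3,-0.36,0,0,0,13.1],[1,0.35,-0.42,-0.02,0,0,13.1],[1,0.4,-0.48,-0.04,0,0,13.1],[1,0.45,-0.54,-0.06,0,0,13.1],[1,0.4765,-0.572,-0.08,0,0,13.1],[1,0.4765,-0.572,-0.08,0,0,13.1],[1,0.4765,-0.572,-0.08,0,0,13.1],[1,0.4765,-0.572,-0.08,0,0,13.1],[1,0.4765,-0.572,-0.08,0,0,13.1],[1,0.4765,-0.572,-0.08,0,0,13.1],[1,0.4765,-0.572,-0.08,0,0,13.1],[1,0.4765,-0.572,-0.08,0,0,13.1],[1,0.4765,-0.572,-0.08,0,0,13.1]]' 30
```

```text
time_s: 2.6
eef_pos: [0.6368, 0.0334, 0.1704]
orientation: [[-1.0, 0.03, -0.0], [0.03, 1.0, 0.001], [0.0, 0.001, -1.0]]
wrist_force: [0.3, 0.3, 0.9]
opening: 0.0852
```

```bash
python3 -m creep '[[1,0,0,-0.04,0,0,0],[1,0,0,-0.07,0,0,0],[1,0,0,-0.084,0,0,0],[1,0,0,-0.084,0,0,0],[0,0,0,-0.084,0,0,0],[0,0,0,-0.084,0,0,0],[0,0,0,-0.084,0,0,0],[0,0,0,-0.084,0,0,0],[0,0,0,-0.084,0,0,0],[0,0,0,-0.084,0,0,0],[0,0,0,-0.084,0,0,0]]' 30
python3 -m creep '[[0,0,0.006,0,0,0,0],[0,0,0.014,0,0,0,0],[0,0.001,0.024,0,0,0,0],[0,0.001,0.034,0,0,0,0],[0,0.001,0.044,0,0,0,0],[0,0.0016,0.053,0,0,0,0],[0,0.0016,0.053,0,0,0,0],[0,0.0016,0.053,0,0,0,0],[0,0.0016,0.053,0,0,0,0],[0,0.0016,0.053,0,0,0,0]]'
```

```text
time_s: 3.7
eef_pos: [0.6372, 0.032, 0.0868]
orientation: [[-1.0, 0.031, 0.0], [0.031, 1.0, 0.0], [-0.0, 0.0, -1.0]]
wrist_force: [-2.2, 0.2, 4.9]
opening: 0.01
time_s: 4.7
eef_pos: [0.6389, 0.0881, 0.0868]
orientation: [[-1.0, 0.029, 0.001], [0.029, 1.0, 0.002], [-0.001, 0.002, -1.0]]
wrist_force: [-0.0, 2.9, 6.3]
opening: 0.0095
```

```bash
python3 -m creep '[[1,0,0,0,0,0,0],[1,0,0,0,0,0,0],[1,0,0,0,0,0,0],[1,0,0,0.04,0,0,0],[1,0,0,0.08,0,0,0],[1,0,0,0.1,0,0,0],[1,-0.03,-0.03,0.1,0,0,5],[1,-0.06,-0.06,0.1,0,0,10],[1,-0.09,-0.09,0.1,0,0,15],[1,-0.12,-0.12,0.1,0,0,21.5],[1,-0.15,-0.15,0.1,0,0,21.5],[1,-0.18,-0.18,0.1,0,0,21.5],[1,-0.211,-0.2085,0.1,0,0,21.5],[1,-0.211,-0.2085,0.1,0,0,21.5],[1,-0.211,-0.2085,0.1,0,0,21.5],[1,-0.211,-0.2085,0.1,0,0,21.5],[1,-0.211,-0.2085,0.1,0,0,21.5]]'
python3 - <<'E'
from m import *
for n in("top","scene"):
    f=robot.grab_frame(n);W=world(f);z=W[...,2]
    C=f["color"].astype(int);blue=(C[...,2]>C[...,0]+60)&near(W,(.636,.037),.25)
    print(n,rect(W[blue&(z>.05)&(z<.07)]))
    for lo in(.072,.09):
      tab=near(W,(.637,.088),.04)&(z>lo)&(z<.11);print("tab",tab.sum(),rect(W[tab]))
    for q in robot.landmark_of("lid_mid",f)[:3]: print(q["point"],q["score"])
E
```

```text
time_s: 6.4
eef_pos: [0.4283, -0.1226, 0.1862]
orientation: [[-0.941, -0.339, -0.0], [-0.339, 0.941, -0.0], [0.0, -0.0, -1.0]]
wrist_force: [0.1, 0.0, -0.3]
opening: 0.0855
top (array([635.2,  36.1]), array([356.5, 157.2]), np.float32(88.1))
tab 78 (array([643. ,  85.8]), array([ 9.8, 61.4]), np.float32(175.3))
tab 71 (array([634.9,  86.5]), array([ 9.7, 45. ]), np.float32(175.6))
[0.4095, -0.2811, 0.0202] 0.64
[0.4279, -0.1192, 0.0215] 0.63
[0.638, 0.0404, 0.0029] 0.55
scene (array([636.2,  36.4]), array([357.7, 161.8]), np.float32(88.4))
tab 107 (array([637.7,  87.7]), array([ 9.8, 49.9]), np.float32(179.7))
tab 78 (array([637.2,  87.7]), array([ 7.4, 49.1]), np.float32(179.8))
[0.4113, -0.2857, 0.0198] 0.77
[0.2826, -0.2321, 0.0203] 0.65
[0.4219, -0.1183, 0.0229] 0.58
```

Divider stands at about +51 mm. Next, grip the lid's ridge.

```bash
python3 -m creep '[[1,0,0.002,-0.04,0,0,0],[1,0,0.002,-0.08,0,0,0],[1,0,0.002,-0.12,0,0,0],[1,0,0.002,-0.14,0,0,0],[1,0,0.002,-0.147,0,0,0],[1,0,0.002,-0.147,0,0,0],[0,0,0.002,-0.147,0,0,0],[0,0,0.002,-0.147,0,0,0],[0,0,0.002,-0.147,0,0,0],[0,0,0.002,-0.147,0,0,0],[0,0,0.002,-0.147,0,0,0],[0,0,0.002,-0.147,0,0,0],[0,0,0.002,-0.147,0,0,0]]' 40
python3 -m creep '[[0,0,0,0.02,0,0,0],[0,0,0,0.05,0,0,0],[0,0,0,0.08,0,0,0],[0,0,0,0.12,0,0,0],[0,0,0,0.15,0,0,0],[0,0,0,0.15,0,0,0],[0,0,0,0.15,0,0,0],[0,0,0,0.15,0,0,0]]'
python3 - <<'E'
from m import *
f=robot.grab_frame("scene");save(f,"lidup.png",(100,60,400,320),2.6)
t=robot.state()["eef_pos"];print(t);W=world(f);z=W[...,2];C=f["color"].astype(int)
L=near(W,t[:2],.07)&(C.min(-1)>140)&(z<t[2]-.005);print(rect(W[L]),np.nanpercentile(z[L],[2,50,98]))
E
```

```text
time_s: 7.9
eef_pos: [0.428, -0.1214, 0.0398]
orientation: [[-0.941, -0.337, 0.001], [-0.337, 0.941, 0.0], [-0.001, 0.0, -1.0]]
wrist_force: [-1.6, 2.0, 6.1]
opening: 0.0149
time_s: 8.7
eef_pos: [0.4268, -0.1213, 0.1881]
orientation: [[-0.941, -0.337, -0.002], [-0.337, 0.941, 0.0], [0.002, 0.001, -1.0]]
wrist_force: [-0.7, 0.0, -2.4]
opening: 0.0152
[ 0.4268 -0.1214  0.188 ]
(array([ 428. , -122.1]), array([96. , 96.5]), np.float32(179.9)) [0.1551 0.16   0.165 ]
```

View pics/lidup.png

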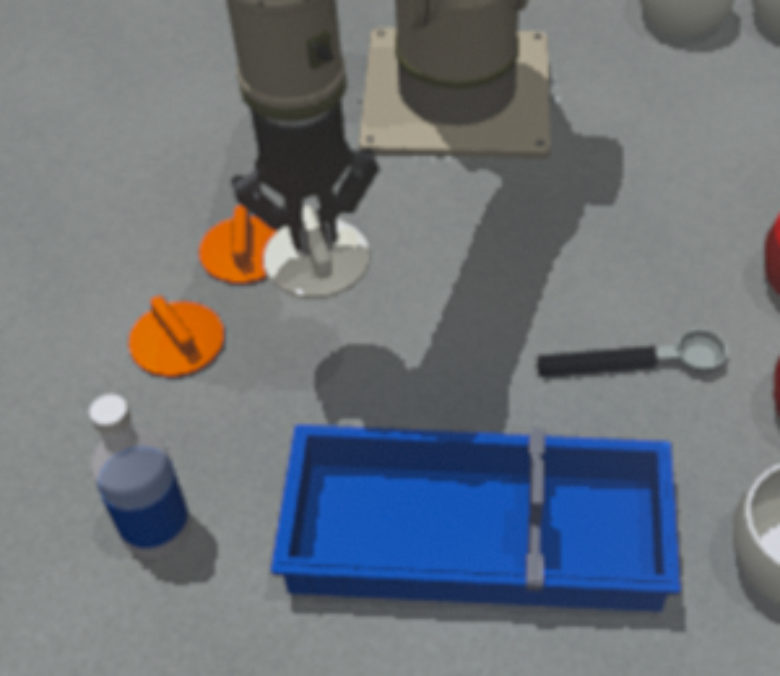

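The lid hangs level, at (317,250) in the crop. The knuckles spread about ±60 mm along the jaws, so over the short compartment I'll turn the jaws across the tote to clear the tab.

```bash
python3 -m creep '[[0,0.02,0.025,0,0,0,6],[0,0.04,0.05,0,0,0,12],[0,0.06,0.075,0,0,0,18],[0,0.08,0.1,0,0,0,24],[0,0.1,0.125,0,0,0,30],[0,0.12,0.15,0,0,0,36],[0,0.14,0.175,0,0,0,42],[0,0.16,0.2,0,0,0,48],[0,0.18,0.225,0,0,0,54],[0,0.2,0.25,0,0,0,61],[0,0.2122,0.2674,0,0,0,68.5],[0,0.2122,0.2674,0,0,0,68.5],[0,0.2122,0.2674,0,0,0,68.5],[0,0.2122,0.2674,0,0,0,68.5],[0,0.2122,0.2674,0,0,0,68.5],[0,0.2122,0.2674,0,0,0,68.5]]'
python3 - <<'E'
from m import *
t=robot.state()["eef_pos"];print(t,robot.state()["joint_positions"])
for n in("scene","top"):
  f=robot.grab_frame(n);W=world(f);z=W[...,2];C=f["color"].astype(int)
  L=near(W,t[:2],.07)&(C.min(-1)>120)&(z<t[2]-.005)&(z>.13);print(rect(W[L]),np.nanpercentile(z[L],[2,50,98]))
  tab=near(W,(.637,.088),.04)&(z>.072)&(z<.11);print("tab",tab.sum(),rect(W[tab]))
  if n=="scene":save(f,"over.png",(180,100,460,320),2.5)
E
```

```text
time_s: 10.35
eef_pos: [0.6393, 0.145, 0.1881]
orientation: [[-0.033, -0.999, -0.002], [-0.999, 0.033, -0.002], [0.002, 0.002, -1.0]]
wrist_force: [0.5, 0.6, -2.0]
opening: 0.0152
[0.6393 0.145  0.1881] [ 11.2032  30.2663 -39.3648  81.4497  19.3478  75.2606 148.831 ]
(array([647.4, 141.8]), array([96.7, 87.5]), np.float32(83.3)) [0.1545 0.1604 0.1659]
tab 107 (array([638.8,  87. ]), array([47.8,  9.4]), np.float32(1.0))
(array([0., 0.]), array([0., 0.]), np.float32(0.0)) nan
tab 0 (array([0., 0.]), array([0., 0.]), np.float32(0.0))
  return np.nanmean(a, axis, out=out, keepdims=keepdims)
```

View pics/over.png

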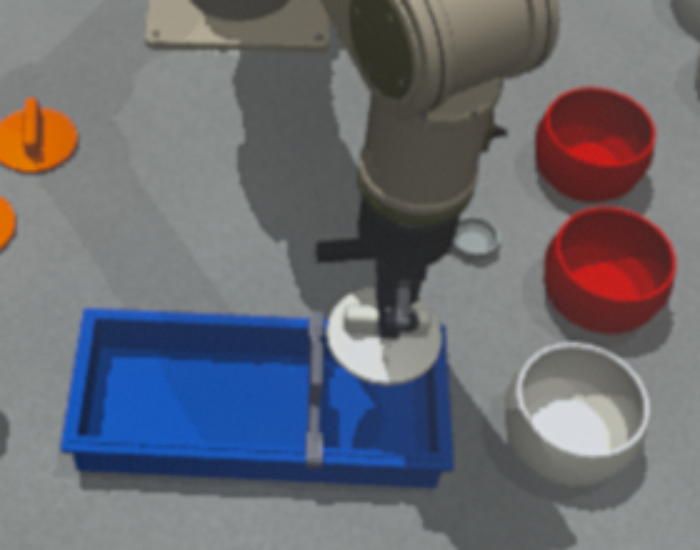

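In the crop the lid is level at (385,335), just right of the divider at (316,390). Joint 7 is at 148.8°, too near its 149.18° limit, so I'll turn back 25° before lowering.

```bash
python3 -m creep '[[0,0,0,0,0,0,-6],[0,0,0.001,0,0,0,-12],[0,0,0.002,0,0,0,-19],[0,0,0.002,-0.01,0,0,-25],[0,0,0.002,-0.03,0,0,-25],[0,0,0.002,-0.05,0,0,-25],[0,0,0.002,-0.065,0,0,-25],[0,0,0.002,-0.075,0,0,-25],[0,0,0.002,-0.075,0,0,-25],[0,0,0.002,-0.075,0,0,-25],[0,0,0.002,-0.075,0,0,-25]]'
python3 - <<'E'
from m import *
t=robot.state()["eef_pos"];print(t,robot.state()["joint_positions"])
f=robot.grab_frame("scene");W=world(f);z=W[...,2];C=f["color"].astype(int)
L=near(W,t[:2],.07)&(C.min(-1)>120)&(z<t[2]-.015)&(z>t[2]-.04);P=W[L]
print(rect(P),np.nanpercentile(z[L],[2,50,98]))
# circle fit with R=50 on the hull points on the far (+x) side
h=cv2.convexHull((P[:,:2]*1000).astype(np.float32))[:,0];h=h[h[:,0]>t[0]*1000]
from scipy.optimize import least_squares
r=least_squares(lambda c:np.hypot(*(h-c).T)-49.5,t[:2]*1000,loss="soft_l1");print("fit",r.x,np.abs(r.fun).mean())
save(f,"low.png",(280,160,440,300),4.5)
E
```

```text
time_s: 11.55
eef_pos: [0.6404, 0.1481, 0.1154]
orientation: [[-0.451, -0.893, 0.001], [-0.893, 0.451, 0.0], [-0.001, -0.001, -1.0]]
wrist_force: [-0.6, 0.3, -1.2]
opening: 0.0153
[0.6404 0.1481 0.1154] [  7.7158  32.8264 -34.1234  85.7089  19.2595  67.2961 123.6092]
(array([646.6, 145.6]), array([95.8, 88.7]), np.float32(84.3)) [0.0817 0.0879 0.0927]
fit [641.3992 146.3198] 0.6587152047105271
```

View pics/low.png

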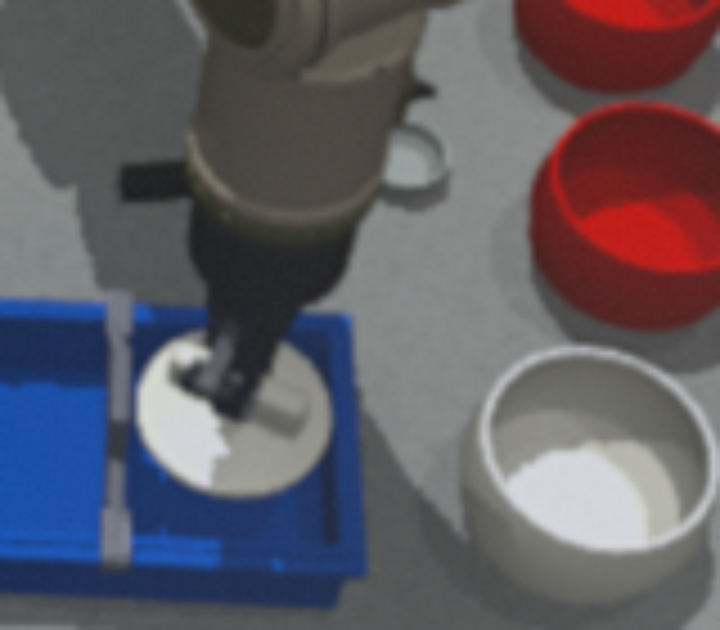

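The lid is at (235,412), over the compartment between divider (118) and end wall (340). The fit gives (0.641, 0.146) against a target of (0.639, 0.146). Lowering and releasing.

```bash
python3 -m creep '[[0,-0.001,0,-0.02,0,0,0],[0,-0.001,0,-0.04,0,0,0],[0,-0.001,0,-0.055,0,0,0],[0,-0.001,0,-0.063,0,0,0],[0,-0.001,0,-0.068,0,0,0],[0,-0.001,0,-0.069,0,0,0],[0,-0.001,0,-0.069,0,0,0],[0,-0.001,0,-0.069,0,0,0]]'
```

```text
time_s: 12.4
eef_pos: [0.6393, 0.1481, 0.046]
orientation: [[-0.451, -0.893, 0.001], [-0.893, 0.451, 0.0], [-0.001, -0.001, -1.0]]
wrist_force: [0.2, -0.7, -0.3]
opening: 0.0152
```

```bash
python3 -m creep '[[0.5,0,0,0,0,0,0],[0.5,0,0,0,0,0,0],[0.5,0,0,0,0,0,0],[0.5,0,0,0,0,0,0],[0.5,0,0,0.02,0,0,0],[0.5,0,0,0.05,0,0,0],[0.5,0,0,0.09,0,0,0],[0.5,0,0,0.124,0,0,0],[0.5,-0.04,0.01,0.124,0,0,-8],[0.5,-0.08,0.02,0.124,0,0,-16],[0.5,-0.12,0.03,0.124,0,0,-24],[0.5,-0.16,0.03,0.124,0,0,-32],[0.5,-0.2085,0.0362,0.124,0,0,-40],[1,-0.2085,0.0362,0.124,0,0,-48],[1,-0.2085,0.0362,0.124,0,0,-56],[1,-0.2085,0.0362,0.124,0,0,-64],[1,-0.2085,0.0362,0.124,0,0,-72],[1,-0.2085,0.0362,0.124,0,0,-80],[1,-0.2085,0.0362,0.124,0,0,-80]]'
python3 -m creep '[[1,0,0,0,0,0,-8],[1,0,0,0,0,0,-16],[1,0,0,0,0,0,-24],[1,0,0,0,0,0,-32],[1,0,0,0,0,0,-40],[1,0,0,0,0,0,-48],[1,0,0,0,0,0,-56],[1,0,0,0,0,0,-64],[1,0,0,0,0,0,-66.4],[1,0,0,0,0,0,-66.4],[1,0,0,0,0,0,-66.4],[1,0,0,0,0,0,-66.4]]'
python3 - <<'E'
from m import *
s=robot.state();print(s["joint_positions"])
f=robot.grab_frame("scene");save(f,"placed.png",(200,120,460,320),3)
W=world(f);z=W[...,2];C=f["color"].astype(int)
L=near(W,(.64,.146),.06)&(C.max(-1)-C.min(-1)<40)&(C.min(-1)>90)&(z<.05);P=W[L];print("lid",rect(P[P[:,2]<.026]),"ridge",rect(P[P[:,2]>.036]),np.percentile(P[:,2],[2,50,98]))
H=near(W,(.425,.194),.12)&(C.max(-1)<70)&(z>.008)&(z<.04);print("handle",H.sum(),rect(W[H]))
E
```

```text
time_s: 14.3
eef_pos: [0.4303, 0.1842, 0.1695]
orientation: [[-0.957, 0.291, 0.0], [0.291, 0.957, 0.0], [-0.0, 0.0, -1.0]]
wrist_force: [0.0, 0.7, 1.9]
opening: 0.0852
time_s: 15.5
eef_pos: [0.4304, 0.1842, 0.1694]
orientation: [[-0.121, 0.993, 0.0], [0.993, 0.121, 0.0], [-0.0, 0.0, -1.0]]
wrist_force: [0.0, -0.4, -0.0]
opening: 0.0857
[  1.0834   5.0266 -30.8761 111.1546   2.8598  64.5461 -23.9552]
lid (array([639.5, 146.1]), array([96.8, 98.1]), np.float32(118.8)) ridge (array([640.9, 147. ]), array([72.6, 19.3]), np.float32(61.4)) [0.0125 0.0204 0.0481]
handle 328 (array([433.6, 183.9]), array([ 28., 176.]), np.float32(92.4))
```

View pics/placed.png

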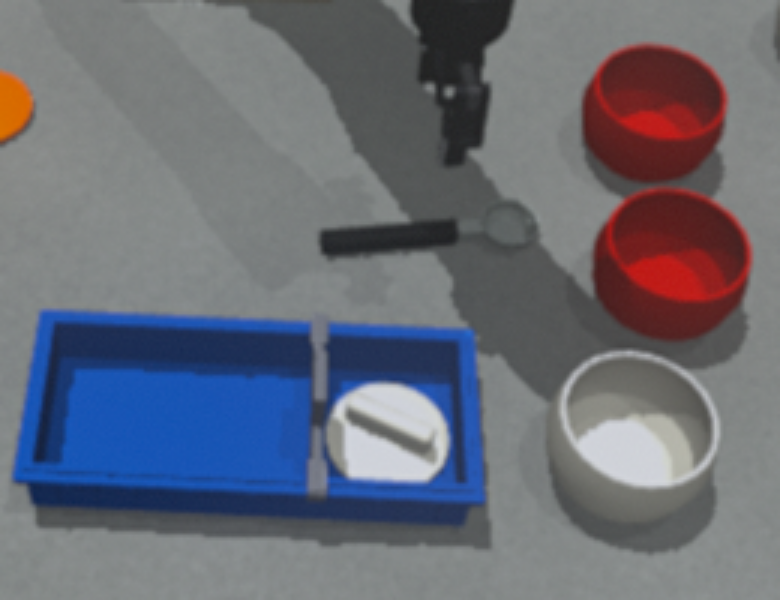

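The lid lies flat in the short compartment at (388,432) in the crop, measured at (0.6395, 0.146). The ladle is untouched, with its handle at (388,237) and the open jaws above it. Gripping the handle.

```bash
python3 -m creep '[[1,0,0,-0.04,0,0,0],[1,0,0,-0.08,0,0,0],[1,0,0,-0.12,0,0,0],[1,0,0,-0.14,0,0,0],[1,0,0,-0.147,0,0,0],[1,0,0,-0.147,0,0,0],[0,0,0,-0.147,0,0,0],[0,0,0,-0.147,0,0,0],[0,0,0,-0.147,0,0,0],[0,0,0,-0.147,0,0,0],[0,0,0,-0.147,0,0,0],[0,0,0,-0.147,0,0,0],[0,0,0,-0.147,0,0,0]]' 50
python3 -m creep '[[0,0,0,0.02,0,0,0],[0,0,0,0.05,0,0,0],[0,0,0,0.09,0,0,0],[0,0,0,0.12,0,0,0],[0,0,0,0.12,0,0,0],[0,0,0,0.12,0,0,0],[0,0,0,0.12,0,0,0]]'
```

```text
time_s: 16.85
eef_pos: [0.4307, 0.1843, 0.023]
orientation: [[-0.119, 0.993, 0.001], [0.993, 0.119, 0.0], [-0.0, 0.001, -1.0]]
wrist_force: [-1.7, -1.2, 6.6]
opening: 0.0168
time_s: 17.55
eef_pos: [0.4296, 0.1837, 0.1411]
orientation: [[-0.119, 0.993, -0.002], [0.993, 0.119, -0.001], [-0.0, -0.002, -1.0]]
wrist_force: [0.7, 0.2, -1.6]
opening: 0.0167
```

```bash
python3 -m creep '[[0,0,-0.02,0.01,0,0,-2],[0,0,-0.05,0.02,0,0,-4],[0,0.02,-0.08,0.03,0,0,-6],[0,0.045,-0.11,0.03,0,0,-8.6],[0,0.07,-0.14,0.03,0,0,-8.6],[0,0.1,-0.17,0.03,0,0,-8.6],[0,0.13,-0.197,0.03,0,0,-8.6],[0,0.16,-0.197,0.03,0,0,-8.6],[0,0.19,-0.197,0.03,0,0,-8.6],[0,0.205,-0.197,0.03,0,0,-8.6],[0,0.205,-0.197,0.03,0,0,-8.6],[0,0.205,-0.197,0.03,0,0,-8.6],[0,0.205,-0.197,0.03,0,0,-8.6],[0,0.205,-0.197,0.03,0,0,-8.6]]'
python3 - <<'E'
from m import *
t=robot.state()["eef_pos"]
for n in("scene","top"):
  f=robot.grab_frame(n);W=world(f);z=W[...,2]
  A=near(W,t[:2],.14)&(z>t[2]-.03)&(z<t[2]+.005);print(n,A.sum(),rect(W[A]))
  B=A&(W[...,1]>t[1]+.03);print("bowl side",B.sum(),rect(W[B]),np.nanpercentile(z[B],[2,50,98]) if B.sum() else 0)
  B=A&(W[...,1]<t[1]-.03);print("handle",B.sum(),rect(W[B]),np.nanpercentile(z[B],[2,50,98]) if B.sum() else 0)
  if n=="scene": save(f,"ladle.png",(180,120,460,320),2.8)
E
```

```text
time_s: 18.95
eef_pos: [0.6346, -0.0129, 0.1723]
orientation: [[0.031, 1.0, -0.0], [1.0, -0.031, -0.0], [-0.0, -0.0, -1.0]]
wrist_force: [-0.6, -0.0, -1.4]
opening: 0.0169
scene 1001 (array([643.2,  -2.6]), array([ 52.4, 197.9]), np.float32(93.1))
bowl side 538 (array([639.5,  57. ]), array([52.6, 78.1]), np.float32(91.7)) [0.1512 0.1615 0.1713]
handle 288 (array([634.8, -72.2]), array([59.1, 19.5]), np.float32(88.1)) [0.1526 0.1689 0.1729]
top 423 (array([639.6,  57.4]), array([52.3, 77.1]), np.float32(105.6))
bowl side 421 (array([640. ,  57.7]), array([52.2, 76.6]), np.float32(108.1)) [0.1485 0.158  0.1728]
handle 0 (array([0., 0.]), array([0., 0.]), np.float32(0.0)) 0
```

View pics/ladle.png

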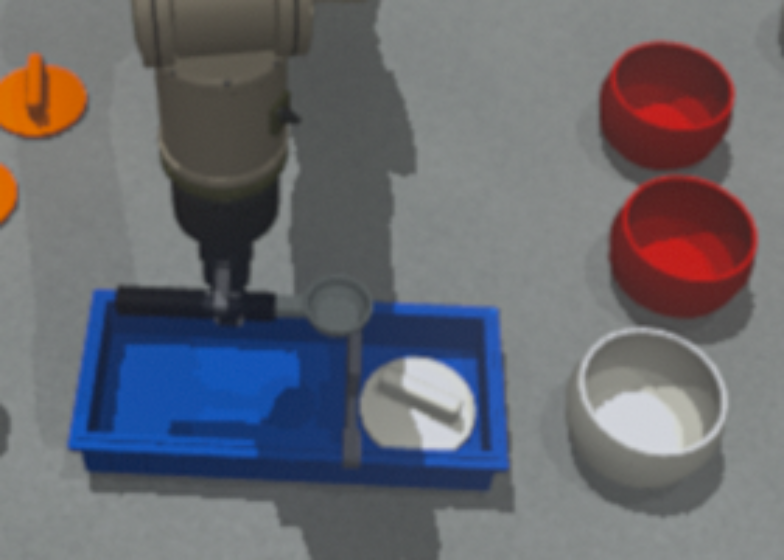

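The ladle is held level, bowl up at (338,305). I gripped about 10 mm behind its middle, so shift by −20.5 mm in y to centre it in the long compartment, then measure again before going in.

```bash
python3 -m creep '[[0,0,-0.01,0,0,0,0],[0,0,-0.0205,-0.02,0,0,0],[0,0,-0.0205,-0.04,0,0,0],[0,0,-0.0205,-0.04,0,0,0],[0,0,-0.0205,-0.04,0,0,0],[0,0,-0.0205,-0.04,0,0,0]]'
python3 - <<'E'
from m import *
t=robot.state()["eef_pos"]
f=robot.grab_frame("scene");W=world(f);z=W[...,2]
A=near(W,t[:2],.14)&(z>.107)&(z<t[2]+.003);P=W[A];print(rect(P),np.percentile(P[:,1],[0,.5,99.5,100]))
C=f["color"].astype(int);blue=(C[...,2]>C[...,0]+60)&near(W,(.636,.037),.25)
print("tote",rect(W[blue&(z>.05)&(z<.07)]))
tab=near(W,(.637,.088),.04)&(z>.064)&(z<.1)&(W[...,0]<.66)&~blue;print("tab",rect(W[tab]))
E
```

```text
time_s: 19.65
eef_pos: [0.636, -0.0332, 0.1337]
orientation: [[0.031, 1.0, 0.002], [1.0, -0.031, 0.0], [0.0, 0.002, -1.0]]
wrist_force: [0.6, -0.7, -1.0]
opening: 0.0169
(array([645.8, -22.1]), array([ 54.9, 198.2]), np.float32(95.3)) [-0.1221 -0.1204  0.076   0.0761]
tote (array([636.6,  35.9]), array([358. , 161.4]), np.float32(88.4))
tab (array([638.3,  88. ]), array([ 9.9, 43.3]), np.float32(178.9))
```

```bash
python3 -m creep '[[0,-0.001,-0.0005,-0.02,0,0,0],[0,-0.001,-0.0005,-0.04,0,0,0],[0,-0.001,-0.0005,-0.06,0,0,0],[0,-0.001,-0.0005,-0.075,0,0,0],[0,-0.001,-0.0005,-0.088,0,0,0],[0,-0.001,-0.0005,-0.096,0,0,0],[0,-0.001,-0.0005,-0.1,0,0,0],[0,-0.001,-0.0005,-0.1035,0,0,0],[0,-0.001,-0.0005,-0.1035,0,0,0],[0,-0.001,-0.0005,-0.1035,0,0,0]]'
```

```text
time_s: 20.7
eef_pos: [0.6347, -0.0339, 0.0293]
orientation: [[0.031, 1.0, 0.001], [1.0, -0.031, -0.0], [0.0, 0.001, -1.0]]
wrist_force: [-0.9, 0.0, -1.3]
opening: 0.0168
```

```bash
python3 -m creep '[[0.5,0,0,0,0,0,0],[0.5,0,0,0,0,0,0],[0.5,0,0,0,0,0,0],[0.5,0,0,0,0,0,0],[0.5,0,0,0,0,0,0],[0.5,0,0,0.02,0,0,0],[0.5,0,0,0.05,0,0,0],[0.5,0,0,0.09,0,0,0],[0.5,0,0,0.13,0,0,0],[0.5,0,0,0.17,0,0,0],[0.5,-0.04,0,0.2,0,0,0],[0.5,-0.08,0,0.2,0,0,0],[0.5,-0.12,0,0.2,0,0,0],[0.5,-0.16,0,0.2,0,0,0],[0.5,-0.2,0,0.2,0,0,0],[0.5,-0.2,0,0.2,0,0,0],[0.5,-0.2,0,0.2,0,0,0],[0.5,-0.2,0,0.2,0,0,0]]'
python3 - <<'E'
from m import *
f=robot.grab_frame("scene");save(f,"end.png",(100,160,460,320),2.2)
g=robot.grab_frame("top")
for n,f in(("scene",f),("top",g)):
  W=world(f);z=W[...,2];C=f["color"].astype(int)
  grey=(C.max(-1)-C.min(-1)<45)&near(W,(.636,.036),.18)
  L=grey&near(W,(.6395,.146),.054)&(C.min(-1)>90);P=W[L];print(n,"lid",rect(P[P[:,2]<.03]),np.percentile(P[:,2],[2,50,98]))
  b=np.abs(W[...,0]-.636)<.05
  A=grey&b&(W[...,1]>-.126)&(W[...,1]<.079)&(z>.012)&(z<.035);P=W[A];print("ladle",A.sum(),rect(P))
  for lo,hi in((-.13,-.06),(-.06,0),(.03,.08)):
    q=P[(P[:,1]>lo)&(P[:,1]<hi)];print(lo,len(q),np.percentile(q[:,2],[5,50,95,99]) if len(q) else 0)
  tab=near(W,(.637,.088),.04)&(z>.072)&(z<.11);print("tab",rect(W[tab]))
  for nm in("pot","bottle","ladle_mid","lid_mid"): print(nm,[(np.round(d["point"],3).tolist(),round(d["score"],2)) for d in robot.landmark_of(nm,f)[:3]])
E
```

```text
time_s: 22.5
eef_pos: [0.4352, -0.0338, 0.2292]
orientation: [[0.031, 1.0, 0.001], [1.0, -0.031, 0.0], [0.0, 0.001, -1.0]]
wrist_force: [0.5, -0.1, 0.1]
opening: 0.0427
scene lid (array([634.3, 145.4]), array([96. , 98.2]), np.float32(97.8)) [0.0128 0.0204 0.0478]
ladle 668 (array([645.3, -23.5]), array([ 52.6, 196.6]), np.float32(95.7))
-0.13 202 [0.0151 0.0254 0.0285 0.0295]
-0.06 195 [0.0153 0.0258 0.0289 0.0307]
0.03 187 [0.0125 0.0195 0.028  0.0287]
tab (array([638.7,  87.2]), array([46.8,  9.8]), np.float32(1.0))
pot [([0.653, 0.332, 0.003], 0.9), ([0.484, 0.392, 0.003], 0.73), ([0.31, 0.404, 0.001], 0.59)]
bottle [([0.637, -0.272, 0.003], 0.74)]
ladle_mid [([0.633, -0.028, 0.015], 0.93), ([0.655, 0.332, 0.004], 0.67)]
lid_mid [([0.281, -0.231, 0.018], 0.94), ([0.408, -0.285, 0.021], 0.72), ([0.638, 0.15, 0.03], 0.6)]
top lid (array([639.4, 147. ]), array([102.5, 101.5]), np.float32(77.3)) [0.0044 0.0186 0.0484]
ladle 455 (array([637.7, -24.5]), array([ 49.3, 197. ]), np.float32(92.0))
-0.13 138 [0.0203 0.026  0.0313 0.0324]
-0.06 130 [0.0201 0.0265 0.0311 0.0329]
0.03 118 [0.0124 0.0189 0.0286 0.033 ]
tab (array([635.3,  86.3]), array([ 9.9, 46.5]), np.float32(175.0))
pot [([0.652, 0.335, 0.001], 0.9), ([0.31, 0.41, -0.003], 0.77), ([0.487, 0.392, 0.002], 0.66)]
bottle [([0.637, -0.265, -0.002], 0.92)]
ladle_mid [([0.635, -0.029, 0.014], 0.86)]
lid_mid [([0.277, -0.229, 0.02], 0.87), ([0.411, -0.283, 0.018], 0.59), ([0.641, 0.148, 0.027], 0.57)]
```

View pics/end.png

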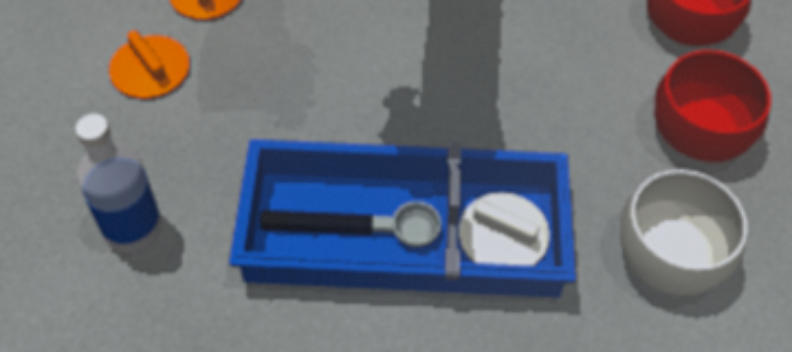

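The lid lies flat at (505,230), the ladle lies lengthwise with its bowl up from (262,222) to (440,225), and the divider is between them at (453,210). Pot and bottle have not moved, so I'm handing in.

```bash
python3 -c "
from rig import robot
print(robot.finish_job())"
```

```text
the job is handed in; nothing more can be done
None
```

I pinched the divider tab and slid it about 51 mm towards the pot. Then I put the white lid in the short compartment and the ladle in the long one. The job was handed in at about 23 s, and no verdict is reported.

Last checks, in both camera views:
- **Divider:** about +50 to +51 mm from mid-tote towards the pot.
- **Lid:** about +110 mm from mid-tote, within 5 mm crosswise, grip up and flat on the floor. The top view put it within 4 mm crosswise; the scene view's offset is partly due to occlusion.
- **Ladle:** about −60 mm from mid-tote, lengthwise and bowl up. The handle top was level at about 26 mm, which means it is on the floor. The network put the point at −64 mm and 14–15 mm high. The expected height is 16 mm.
- **Pot and bottle:** standing where they were, within the measurement noise of a few mm.
- **Gripper:** clear of everything.

Two things went wrong on the way and were corrected. Joint 7 came within 0.4° of its limit while I turned the lid, so I turned back 25°. I also gripped the ladle about 10 mm behind its middle instead of ahead of it, and shifted the placement to suit.

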